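Press the hub cover plate level and click the dust cap home

ROBOT

A 7-joint arm with a two-finger parallel gripper is mounted at the origin on the work surface. World frame = base frame: x ahead of the robot, y to its left, z up, the work surface at z = 0. Lengths are in mm, angles in rad, forces in N, time in s.
With the tool pointing down it reaches from about 425 to 950 mm from the base axis. Payload 4.7 kg.
Tool frame: the origin (TCP) lies midway between the tips of the shut fingers; the grasp point (between the pads) lies behind it (env.hold_point_z is the z of the grasp point in the tool frame, in mm); z points along the fingers, x is the direction in which the jaws open and shut, and the axes are right-handed (so a half turn about z gives the same grasp; the last joint's range is limited). The gripper opens to 87 mm and grips with 3 to 60 N. Pads are 19 mm wide; open, the fingers measure 117 mm over their backs; the gripper's body (75 mm by 190 mm) begins 51 mm behind the grasp point.
Start: joints at [-1.226, 0.469, -0.049, 1.532, 0.024, 1.141, -0.082], TCP at [246.441, 628.423, 222.573] pointing down, gripper open.
Joint ranges: [-2.59, 2.59], [-0.33, 1.99], [-1.39, 1.29], [0.1, 2.45], [-1.04, 4.18], [0.21, 1.99], [-2.66, 2.66]. Speed limits (rad/s): [2.57, 2.57, 3.14, 3.14, 3.14, 3.14, 3.14].

INTERFACE

Orientations are given as a 3x3 rotation matrix whose columns are the frame's x, y, z axes.
In Python, from workcell import env, viewer gives the robot as it stands. The module is installed in compiled form; this text tells all that it offers.
- The arm moves only by the tool play_rows, never from a script. Its argument "series" is text: rows parted by semicolons, each of 7 numbers parted by spaces: the shift along the tool's x, y, z in m, then the turn, a rotation vector about the tool's x, y, z in rad, then the gripper's target within -1 to 1 (fully open at 1, half-way at 0, shut at -1). In form: dx dy dz rx ry rz gripper; .... A call has 1 to 10 rows; each row is the pose to reach, as a shift and turn from the pose commanded when the call began, along the tool's axes at that moment; what a row does not reach only later rows make up. A row lasts 1/8 s, in which the tool goes at most 62.5 mm and 10.7 degrees, less where a joint would pass 70% of its speed; a pose out of reach is approached as far as the arm can. A call with a gripper value outside its range is refused whole. The fingers move at their own pace and stop on an object; the grip force is fixed at half the most. Time passes only in rows, so rows that repeat a pose let the fingers close. It gives the time, the measured TCP pose, the force and the opening at its end, in the units of the state.
- env.get_state(): the state, without advancing time (a new reading comes with each control period).
- viewer.capture(name): name is "side" or "top" or "wrist"; returns (picture, depth): 420x560x3 uint8, red, green, blue; 420x560 float32, mm along the optical axis (not along the pixel's ray), 0 where there is no reading.
- viewer.camera_params(name): a dict with "mtx" (3x3 intrinsics, pixels), "dist_coeffs" ([k1, k2, p1, p2, k3] as OpenCV has them; the pictures are not rectified), "R" (3x3) and "t" (3): a world point X has camera coordinates R X + t. Camera axes: x right, y down, z forward; pixel columns grow to the right and rows downward; lengths in mm; the calibration is good to about 2 mm. A picture is of the moment at which its call begins: read the wrist's pose just before it. camera_params takes no time and is no camera call; for the wrist camera it gives the pose at the moment of the call.
- env.finish_job(): hands the job in, once; it reports no verdict.
Trained networks look in the newest picture that a camera, given by its name, has taken for a name from the list of things; names that differ only in an ending like _2 or _b are one class to them, and where a whole thing is asked for, a point or a joint stands for the part that bears it (a point fixed in the world has none). Each returns a list of dicts, best first, with "conf" (0 to 1); they miss things now and then, are a little off and sometimes report something else, mostly with a low value. They report only what shows in the picture. A call takes as long as a camera call. They do not tell look-alikes from the thing itself.
- viewer.masks_of(name, camera): "region" (420x560 bool, what is visible of it) and "rect" ([centre column, centre row, width, height] in pixels, round what is visible of it).
The state is a dict: "clock": time; "joint_positions": joint angles; "qd": joint speeds; "joint_efforts": joint torques, N m; "ee_pos": TCP position; "orientation": TCP orientation; "force": force on the tool from outside, world axes, zero at the start; "wrist_torque": the same for the moment, N m; "width": finger opening in mm.
Only numpy, scipy, OpenCV 4.12 (cv2) and the standard library are available. Lean on these libraries where they do the work, as an engineer would, in place of code of your own. Each camera call takes 0.05 s, during which the arm holds its last target. There are 200 camera calls.

TASK

Close up the wheel hub on the bench: push the flat round cover plate, which is caught on the spring balls of the hub's centre spigot, down past them until it lies flat and level on the hub face all round. Then take the narrower of the two steel dust caps, press it mouth down over the spigot until you feel it click past the balls, and keep pressing until its rim is fully home on the plate. Finish still holding the cap and pushing it firmly down, without letting go, and leave the other things on the bench where they are.

Things in the scene. Friction and masses are not known exactly. Their poses are not given: they have to be found in the camera images.
- hub: the cast aluminium wheel hub, heavy, immovable, on a piece of cardboard: five-lobed star flange 174 mm over all, top face 40 mm above the bench; five threaded wheel studs of 14 mm pointing up, 70 mm from the centre, tops 65 mm above the bench; a steel spigot in the middle. Origin on the bench under the centre, z up, x axis towards one stud
- hub_face (a point): centre of the hub's flat top face, at the foot of the spigot, 40 mm above the bench; z up. The plate lies here when home; the cap's rim then stands on the plate, 4 mm above this point
- spigot_top (a point): centre of the top of the spigot, 64 mm above the bench. The spigot is 32 mm in diameter and rises 24 mm from the hub face; its top 8 mm taper to 20 mm
- balls (a point): on the spigot's axis at the level of its spring balls, 11.5 mm above the hub face: three steel balls of 10 mm diameter stick out 3.5 mm from the spigot's side, at 0, 120 and 240 degrees from the hub's x axis, and spring inwards, starting to yield at about 3 N each
- plate: the cover plate: dark flat steel ring, 100 mm outside, 35 mm hole, 4 mm thick, 0.15 kg. Origin at the centre of its underside, z its axis. It starts round the spigot, caught on the balls about 15 mm above the hub face. About 5 to 15 N in all, on both sides of the spigot (two fingertips of an open gripper astride it, or one side after the other), takes it past the balls
- cap: the dust cap to fit: steel cup standing mouth down, 48 mm in diameter, 50 mm over the rim bead (lowest 6 mm), 42 mm tall, 0.08 kg; mouth 35 mm wide, lip 3 mm high, inside 43 mm wide, 38 mm deep. Origin at the centre of its mouth (underside), z up. The rim meets the balls 15 to 16 mm above the hub face, 6 to 15 N takes it past; 4 mm lower the force drops (click), the balls pull it on down
- big_cap: the bystander dust cap: the same kind of steel cup but clearly wider and lower, 70 mm across its rim and 34 mm tall; standing mouth down; it does not fit this hub. Origin at the centre of its mouth (underside)
- bearing_ring: bystander: steel bearing outer ring, 62 mm across, 18 mm high, lying flat. Origin at the centre of its underside
- wheel_bolt: bystander: wheel bolt standing on its hex head, head 25 mm, thread 14 mm, 60 mm tall. Origin at the centre of its underside
- wheel_nut: bystander: hex wheel nut, about 25 mm across, 20 mm high. Origin at the centre of its underside
- socket: bystander: dark impact socket standing on end, 32 mm across, 50 mm tall. Origin at the centre of its underside
- spanner: bystander: steel spanner 190 mm long lying flat along its own x. Origin at the middle of its underside
- grease_tin: bystander: closed round tin, 72 mm across, 55 mm high. Origin at the centre of its underside
Mind the look-alikes: they are no part of the job. What is shaped like the cap but orange or red is not meant.

How it is judged:
By the outcome, as a careful person would: the job done as asked, in the order asked, and still so for the second after the job is handed in, while the arm keeps its last pose, push and grip.
It also fails if it takes over 54 s, if anything falls off the work surface, if the arm or the gripper's body presses on something with over 40 N, if the wrist force passes 120 N, or if a joint passes its speed limit or range.

## Working session

There is one attempt and no reset: what is moved stays moved. The work goes in short steps, Python scripts to look and compute and a tool call to move; the robot and the scene stay as the last step left them, time stands still between calls to the robot, and variables do not carry over. Pictures are saved under pics/ and viewed, about 8 in all and at most 12, crops included, and the job is handed in when it is done.

Besides the shell and the picture viewer there is one more tool, called after "Emit:" as name(argument=value, ...) on one line, values as JSON. play_rows: Moves the arm, as the interface text tells. Its arguments: {"type":"object","properties":{"series":{"type":"string"}},"required":["series"]}

```bash
mkdir -p pics; cat > h.py <<'E'
import numpy as np, cv2
from workcell import env, viewer
def cap(c,fn=None):
    P=viewer.camera_params(c); im,d=viewer.capture(c)
    if fn: cv2.imwrite('pics/'+fn,im[:,:,::-1])
    return im,d,P
def world(P,d,m):
    v,u=np.nonzero(m&(d>0)); z=d[v,u].astype(float)
    n=cv2.undistortPoints(np.stack([u,v],1).astype(float)[:,None],np.array(P['mtx']),np.array(P['dist_coeffs']))[:,0]
    X=np.c_[n*z[:,None],z]
    return (X-np.array(P['t']))@np.array(P['R']),np.c_[u,v]
def circ(xy):
    A=np.c_[2*xy,np.ones(len(xy))]; s=np.linalg.lstsq(A,(xy**2).sum(1),rcond=None)[0]
    return s[:2],np.sqrt(s[2]+s[0]**2+s[1]**2)
E
python3 - <<'E'
from h import *
s=env.get_state(); print(s['ee_pos'],np.round(s['orientation'],3),s['width'],env.hold_point_z,s['clock'])
for c in('top','side'):
    im,d,P=cap(c,c+'1.png')
    for n in('hub','plate','cap','big_cap','socket','grease_tin','wheel_bolt','bearing_ring','wheel_nut','spanner'):
        for r in viewer.masks_of(n,c)[:3]:
            w,_=world(P,d,r['region'])
            if len(w)<5: continue
            zt=np.percentile(w[:,2],95); t=w[w[:,2]>zt-5]
            print(c,n,round(r['conf'],2),np.round(r['rect']),'ztop',round(zt),'topctr',np.round((t.min(0)+t.max(0))/2)[:2],'ext',np.round(np.percentile(w,98,0)-np.percentile(w,2,0)))
E
```

```text
[246.24926052 627.82953463 221.48414539] [[ 0.365  0.931 -0.001]
 [ 0.931 -0.365 -0.002]
 [-0.002  0.    -1.   ]] 86.94515178087335 -18.700000000000003 0.0
top hub 0.83 [314. 199. 112. 118.] ztop 42 topctr [ 541. -103.] ext [261. 240.  65.]
top plate 0.24 [179. 187.  28.  30.] ztop 36 topctr [574. 254.] ext [62. 68. 37.]
top cap 0.88 [234. 205.  17.  22.] ztop 44 topctr [527. 111.] ext [44. 44. 41.]
top cap 0.78 [218. 240.  23.  23.] ztop 43 topctr [436. 148.] ext [42. 43. 39.]
top cap 0.63 [211. 281.  18.  16.] ztop 43 topctr [335. 167.] ext [39. 41. 37.]
top big_cap 0.59 [178. 186.  27.  28.] ztop 36 topctr [574. 254.] ext [63. 63. 35.]
top big_cap 0.32 [219. 239.  22.  24.] ztop 43 topctr [436. 147.] ext [44. 42. 40.]
top socket 0.72 [217. 241.  20.  24.] ztop 43 topctr [436. 148.] ext [42. 44. 42.]
top socket 0.68 [315. 196. 116. 122.] ztop 43 topctr [ 541. -103.] ext [263. 243.  65.]
top socket 0.44 [205. 128.  19.  15.] ztop 52 topctr [729. 190.] ext [27. 25. 44.]
top wheel_bolt 0.57 [230. 171.  11.  11.] ztop 61 topctr [610. 122.] ext [21. 23. 49.]
top wheel_bolt 0.19 [314. 19
[... 1371 characters left out ...]
ket 0.83 [153. 282.  18.  28.] ztop 50 topctr [730. 192.] ext [29. 30. 49.]
side socket 0.42 [342. 177.   9.  12.] ztop 19 topctr [ 418. -293.] ext [23. 22. 20.]
side grease_tin 0.95 [276. 152.  21.  30.] ztop 54 topctr [ 608. -349.] ext [64. 63. 53.]
side wheel_bolt 0.55 [222. 270.  14.  23.] ztop 59 topctr [610. 125.] ext [25. 33. 61.]
side bearing_ring 0.56 [322. 374.  39.  39.] ztop 19 topctr [373. 298.] ext [56. 58. 20.]
side bearing_ring 0.33 [282. 215. 113.  74.] ztop 46 topctr [539. -99.] ext [256. 208.  61.]
side wheel_nut 0.48 [343. 177.   8.   7.] ztop 19 topctr [ 419. -291.] ext [24. 17. 21.]
side spanner 0.66 [377. 185.  59.  30.] ztop 7 topctr [ 325. -293.] ext [149. 127.  11.]
```

```bash
python3 - <<'E'
import cv2,numpy as np
a=cv2.imread('pics/top1.png')[100:330,150:420];b=cv2.imread('pics/side1.png')[130:400,140:420]
a=cv2.resize(a,None,fx=2,fy=2,interpolation=3)[:, :]
b=cv2.resize(b,None,fx=2.8,fy=2.2,interpolation=3)
cv2.imwrite('pics/c1.png',a);cv2.imwrite('pics/c2.png',b)
E
```

```text
(no output)
```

View pics/c1.png

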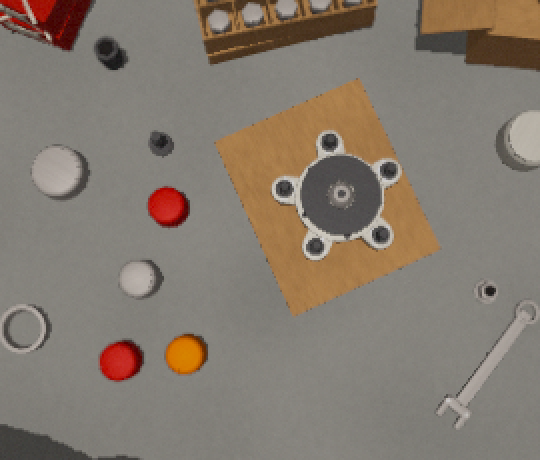

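View pics/c2.png

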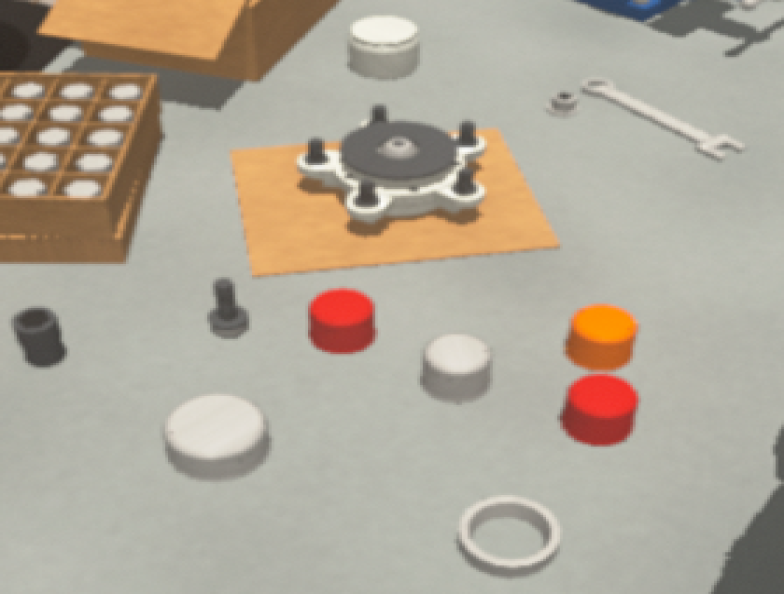

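The cap candidates in the top image are:
- (218,240): grey steel, about 48 mm wide and 42 mm tall. This matches the description.
- (178,186): grey, but wider and lower, so it is big_cap.
- (234,205) and (211,281): red look-alikes.
- The fourth at about (243,277): orange look-alike.

The cap to fit is therefore the grey one near world (436,148). The side view shows the plate sitting raised on the hub. I'll move above the hub and look from there.

Emit:
play_rows(series="-0.573 0.541 0 0 0 0 0.4;-0.573 0.541 0 0 0 0 0.4;-0.573 0.541 0 0 0 0 0.4;-0.573 0.541 0 0 0 0 0.4;-0.573 0.541 0 0 0 0 0.4;-0.573 0.541 0 0 0 0 0.4;-0.573 0.541 0 0 0 0 0.4;-0.573 0.541 0 0 0 0 0.4;-0.573 0.541 0 0 0 0 0.4;-0.573 0.541 0 0 0 0 0.4")

```text
clock: 2.35
ee_pos: [480.6, 46.9, 223.0]
orientation: [[0.365, 0.931, 0.001], [0.931, -0.365, 0.001], [0.001, 0.001, -1.0]]
force: [0.5, 0.8, -0.6]
width: 61.2
```

Emit:
play_rows(series="-0.117 0.111 0 0 0 0 0.4;-0.117 0.111 0 0 0 0 0.4;-0.117 0.111 0 0 0 0 0.4;-0.117 0.111 0 0 0 0 0.4;-0.117 0.111 0 0 0 0 0.4")

```text
clock: 2.98
ee_pos: [540.3, -99.8, 222.3]
orientation: [[0.364, 0.931, -0.0], [0.931, -0.364, 0.001], [0.001, -0.001, -1.0]]
force: [-0.2, -0.5, -0.0]
width: 60.8
```

```bash
cat > look.py <<'E'
from h import *; import sys
s=env.get_state(); print(s['ee_pos'],s['force'],s['width'],s['clock'])
im,d,P=cap('wrist',sys.argv[1])
w,uv=world(P,d,np.ones(d.shape,bool)); np.savez('w.npz',w=w,uv=uv)
c=np.array([541.,-103])
r=np.hypot(*(w[:,:2]-c).T)
for lo,hi,ra,rb,n in((38,75,18,60,'plate'),(60,70,0,14,'spigot top'),):
    m=(w[:,2]>lo)&(w[:,2]<hi)&(r>ra)&(r<rb); q=w[m]
    if len(q)<20: continue
    print(n,len(q),'ctr',(q.min(0)+q.max(0))/2,q.min(0),q.max(0))
for n in('plate','hub'):
  for r_ in viewer.masks_of(n,'wrist')[:2]:
    q,u=world(P,d,r_['region'])
    if n=='plate':
        cn=cv2.findContours(r_['region'].astype('u1'),0,1)[0]; cn=max(cn,key=cv2.contourArea)[:,0]
        mm=np.zeros(d.shape,bool); mm[cn[:,1],cn[:,0]]=1
        e,_=world(P,d,mm); z=np.median(q[:,2]); e=e[abs(e[:,2]-z)<6]
        print('circ',circ(e[:,:2])); q=q[abs(q[:,2]-z)<5]
        pl=np.linalg.lstsq(np.c_[q[:,:2]-e[:,:2].mean(0),np.ones(len(q))],q[:,2],rcond=None)[0]; print('plane tilt,z',pl)
    print(n,r_['conf'],r_['rect'],np.median(q,0))
E
python3 look.py w1.png
```

```text
[540.34164384 -99.79752865 222.34515903] [-0.22687001 -0.49654437 -0.03944367] 60.792949460524554 2.975
plate 7671 ctr [ 541.65340184 -101.8255142    49.06882666] [ 482.53633649 -160.43079745   38.00040528] [600.77046718 -43.22023094  60.13724803]
spigot top 420 ctr [ 538.76719393 -104.39441288   63.0056034 ] [ 527.44705352 -116.6224693    60.1019543 ] [550.08733435 -92.16635647  65.9092525 ]
circ (array([ 538.02440361, -104.57236609]), np.float64(49.137558457248474))
plane tilt,z [ 2.27196155e-03 -4.06271738e-03  5.75432544e+01]
plate 0.77 [268.6, 191.1, 98.8, 94.1] [ 535.33525117 -103.6604853    57.54023126]
hub 0.73 [281.2, 162.1, 279.6, 272.9] [520.01034159 -76.89070659   1.29700728]
```

View pics/w1.png

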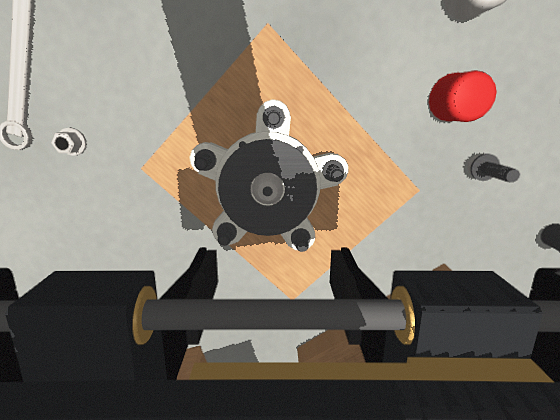

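The wrist view shows the plate round the spigot at about (268,190), flat at z ≈ 58, with the centre near (538.5,-104.5). Next I'll lower the open fingers astride it.

Emit:
play_rows(series="-0.005 0 0.05 0 0 0 0.4;-0.005 0 0.1 0 0 0 0.4;-0.005 0 0.14 0 0 0 0.4;-0.005 0 0.15 0 0 0 0.4;-0.005 0 0.152 0 0 0 0.4;-0.005 0 0.152 0 0 0 0.4")

```text
clock: 3.88
ee_pos: [540.0, -105.4, 72.1]
orientation: [[0.365, 0.931, 0.003], [0.931, -0.365, -0.0], [0.001, 0.003, -1.0]]
force: [0.0, 0.8, -0.0]
width: 61.1
```

Emit:
play_rows(series="0 0 0.004 0 0 0 0.4;0 0 0.008 0 0 0 0.4;0 0 0.011 0 0 0 0.4;0 0 0.013 0 0 0 0.4;0 0 0.015 0 0 0 0.4;0 0 0.015 0 0 0 0.4")

```text
clock: 4.62
ee_pos: [539.4, -105.7, 56.1]
orientation: [[0.365, 0.931, 0.001], [0.931, -0.365, -0.0], [0.0, 0.001, -1.0]]
force: [-0.4, -0.0, 3.0]
width: 61.2
```

Emit:
play_rows(series="0 0 0.002 0 0 0 0.4;0 0 0.004 0 0 0 0.4;0 0 0.006 0 0 0 0.4;0 0 0.008 0 0 0 0.4;0 0 0.01 0 0 0 0.4;0 0 0.011 0 0 0 0.4;0 0 0.012 0 0 0 0.4;0 0 0.013 0 0 0 0.4;0 0 0.013 0 0 0 0.4")

```text
clock: 5.75
ee_pos: [538.6, -105.4, 44.4]
orientation: [[0.365, 0.931, -0.0], [0.931, -0.365, 0.001], [0.001, -0.001, -1.0]]
force: [-5.7, 2.0, 17.1]
width: 60.8
```

Emit:
play_rows(series="0 0 -0.03 0 0 0 0.4;0 0 -0.08 0 0 0 0.4;0 0 -0.14 0 0 0 0.4;0 0 -0.178 0 0 0 0.4;0 0 -0.178 0 0 0 0.4;0 0 -0.178 0 0 0 0.4")

```text
clock: 6.5
ee_pos: [538.1, -105.2, 219.7]
orientation: [[0.365, 0.931, -0.001], [0.931, -0.365, 0.0], [-0.0, -0.001, -1.0]]
force: [-0.1, 1.1, -0.5]
width: 60.5
```

```bash
sed -i 's/541.,-103/538.5,-104.5/' look.py; python3 look.py w2.png; python3 - <<'E'
from h import *
w=np.load('w.npz')['w']; c=np.array([538.5,-104.5]); v=w[:,:2]-c; r=np.hypot(*v.T); a=np.degrees(np.arctan2(v[:,1],v[:,0]))%360
for k in range(0,360,30):
    m=(r>25)&(r<46)&(a>=k)&(a<k+30)&(w[:,2]>30); print(k,m.sum(),np.round(np.median(w[m,2]),1) if m.any() else '')
im,d,P=cap('side','s2.png')
for r_ in viewer.masks_of('plate','side')[:1]:
    q,_=world(P,d,r_['region']); v=q[:,:2]-c; q=q[np.hypot(*v.T)<47]; q=q[q[:,2]<58]; q=q[np.hypot(*(q[:,:2]-c).T)>22]
    print('side',r_['conf'],np.linalg.lstsq(np.c_[q[:,:2]-c,np.ones(len(q))],q[:,2],rcond=None)[0],np.percentile(q[:,2],[5,50,95]))
E
```

```text
[ 538.07519767 -105.19458408  219.73035056] [-0.12430126  1.09030767 -0.53889343] 60.50843603844546 6.5
plate 7607 ctr [ 539.47041344 -103.48223239   46.09688984] [ 480.77340006 -162.13811111   38.00073879] [598.16742681 -44.82635366  54.1930409 ]
spigot top 448 ctr [ 537.84504479 -104.18501732   62.58705153] [ 525.4032911  -116.29691096   60.0300761 ] [550.28679847 -92.07312368  65.14402695]
circ (array([543.69813535, -92.12100064]), np.float64(131.92799096766566))
plane tilt,z [-1.41943661e-03  2.66474666e-04  1.03731149e+00]
plate 0.74 [286.1, 160.3, 275.8, 276.2] [516.03027756 -66.59633664   1.04452699]
circ (array([ 537.59935524, -103.95744552]), np.float64(49.16396563050869))
plane tilt,z [-1.24474672e-03 -4.26525302e-04  4.29938031e+01]
plate 0.71 [274.9, 185.0, 95.5, 96.2] [ 533.83328739 -102.19338652   42.99433765]
hub 0.74 [286.1, 163.3, 281.8, 276.4] [523.7592768  -79.9888098    1.32289804]
0 326 42.9
30 706 226.2
60 2950 254.3
90 7765 318.7
120 6466 318.7
150 4486 307.0
180 7980 322.1
210 5616 305.1
240 1729 268.4
270 328 43.0
300 319 43.0
330 319 43.0Traceback (most recent call last):
  File "<stdin>", line 8, in <module>
    return _quantile_unchecked(
        a, q, axis, out, overwrite_input, method, keepdims, weights)
    return _ureduce(a,
                    func=_quantile_ureduce_func,
    ...<5 lines>...
                    overwrite_input=overwrite_input,
                    method=method)
    r = func(a, **kwargs)
    result = _quantile(arr,
                       quantiles=q,
    ...<2 lines>...
                       out=out,
                       weights=wgt)
    slices_having_nans = np.isnan(arr[-1, ...])
                                  ~~~^^^^^^^^^
IndexError: index -1 is out of bounds for axis 0 with size 0
```

View pics/w2.png

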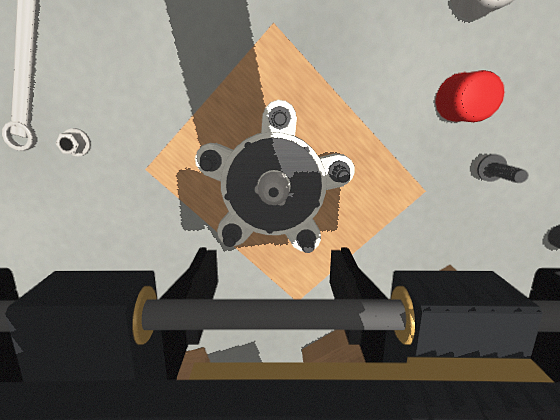

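The plate is home: its z reads 43 on every side that the wrist camera sees, with tilt under 0.1°. The wrist picture shows it at about (274,186), under the visible spigot. Next I'll go to the grey cap.

Emit:
play_rows(series="0.198 -0.187 0 0 0 0 1;0.198 -0.187 0 0 0 0 1;0.198 -0.187 0 0 0 0 1;0.198 -0.187 0 0 0 0 1;0.198 -0.187 0 0 0 0 1;0.198 -0.187 0 0 0 0 1;0.198 -0.187 0 0 0 0 1;0.198 -0.187 0 0 0 0 1")

```text
clock: 7.75
ee_pos: [437.5, 145.6, 220.4]
orientation: [[0.368, 0.93, -0.0], [0.93, -0.368, -0.0], [-0.0, 0.0, -1.0]]
force: [0.3, 0.7, 0.5]
width: 87.4
```

```bash
python3 - <<'E'
from h import *
s=env.get_state(); print(s['ee_pos'],s['width'])
im,d,P=cap('wrist','w3.png')
w,_=world(P,d,np.ones(d.shape,bool)); c=np.array([436,148.])
for _ in range(3):
    q=w[(w[:,2]>36)&(w[:,2]<48)&(np.hypot(*(w[:,:2]-c).T)<32)]; 
    print(len(q),(q.min(0)+q.max(0))/2,q.mean(0),np.ptp(q,axis=0)); c=((q.min(0)+q.max(0))/2)[:2]
for r in viewer.masks_of('cap','wrist'): print(r['conf'],r['rect'])
E
```

```text
[437.53140655 145.64834842 220.38727715] 87.43431811084221
1468 [436.65320763 148.10342551  39.57900202] [435.73629657 148.23776803  40.36400657] [46.45414904 46.57504077  7.15074322]
1468 [436.65320763 148.10342551  39.57900202] [435.73629657 148.23776803  40.36400657] [46.45414904 46.57504077  7.15074322]
1468 [436.65320763 148.10342551  39.57900202] [435.73629657 148.23776803  40.36400657] [46.45414904 46.57504077  7.15074322]
0.91 [275.5, 260.4, 43.4, 50.6]
0.66 [273.6, 178.8, 42.8, 49.1]
0.66 [258.6, 77.7, 52.6, 57.7]
0.65 [190.2, 119.9, 56.1, 50.6]
```

View pics/w3.png

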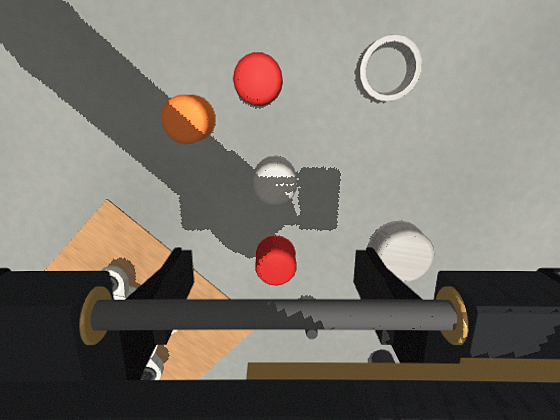

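The wrist view confirms the cap: the grey one at (275,178), with red at (259,78) and (276,260), orange at (188,119) and big_cap at (403,250). Descending onto it.

Emit:
play_rows(series="0.002 -0.002 0.05 0 0 0 1;0.002 -0.002 0.11 0 0 0 1;0.002 -0.002 0.16 0 0 0 1;0.002 -0.002 0.195 0 0 0 1;0.002 -0.002 0.21 0 0 0 1;0.002 -0.002 0.21 0 0 0 1;0.002 -0.002 0.21 0 0 0 1")

```text
clock: 8.72
ee_pos: [437.0, 150.1, 11.7]
orientation: [[0.365, 0.931, 0.002], [0.931, -0.365, 0.001], [0.002, 0.002, -1.0]]
force: [1.1, 0.9, -0.3]
width: 87.6
```

Emit:
play_rows(series="0 0 0 0 0 0 -0.2;0 0 0 0 0 0 -0.6;0 0 0 0 0 0 -1;0 0 0 0 0 0 -1;0 0 0 0 0 0 -1;0 0 0 0 0 0 -1;0 0 0 0 0 0 -1;0 0 0 0 0 0 -1")

```text
clock: 9.72
ee_pos: [435.7, 149.6, 10.6]
orientation: [[0.365, 0.931, -0.0], [0.931, -0.365, -0.0], [-0.0, -0.0, -1.0]]
force: [-1.5, -1.3, 4.0]
width: 47.9
```

Emit:
play_rows(series="0 0 -0.04 0 0 0 -1;0 0 -0.1 0 0 0 -1;0 0 -0.13 0 0 0 -1;-0.199 0.1865 -0.13 0 0 0 -1;-0.199 0.1865 -0.13 0 0 0 -1;-0.199 0.1865 -0.13 0 0 0 -1;-0.199 0.1865 -0.13 0 0 0 -1;-0.199 0.1865 -0.13 0 0 0 -1;-0.199 0.1865 -0.13 0 0 0 -1;-0.199 0.1865 -0.13 0 0 0 -1")

```text
clock: 10.98
ee_pos: [536.2, -101.9, 140.0]
orientation: [[0.363, 0.932, -0.001], [0.932, -0.363, 0.001], [0.001, -0.002, -1.0]]
force: [0.1, 0.3, -1.5]
width: 47.6
```

```bash
python3 - <<'E'
from h import *
s=env.get_state(); print(s['ee_pos'],s['width'],s['force'])
a,d,P=cap('wrist'); b,d2,P2=cap('side')
for c,dd,p in(('wrist',d,P),('side',d2,P2)):
  for r in viewer.masks_of('cap',c)[:4]:
    q,_=world(p,dd,r['region']); q=q[q[:,2]>60]
    if len(q)>20: print(c,r['conf'],r['rect'],(q.min(0)+q.max(0))/2,np.percentile(q,2,0),np.percentile(q,98,0))
b=cv2.resize(b[130:280,200:380],(540,450),interpolation=3); a=cv2.resize(a[100:400],None,fx=.48,fy=1.5)
cv2.imwrite('pics/c4.png',np.hstack([a[:450],b])[:,:,::-1])
E
```

```text
[ 536.22271092 -101.85151871  139.97338084] 47.561746421282045 [ 0.08910179  0.27048997 -1.48853978]
wrist 0.69 [272.7, 278.9, 99.8, 120.5] [ 532.86660374 -100.63471768  144.96810249] [ 514.68361598 -119.11878727  132.30919377] [556.33205056 -78.7097422  171.29602655]
side 0.83 [286.5, 165.7, 14.7, 22.7] [ 525.78144689 -101.70494185  152.02842152] [ 513.46746435 -114.60882245  133.64245149] [535.36461177 -79.30923528 170.8613413 ]
```

View pics/c4.png

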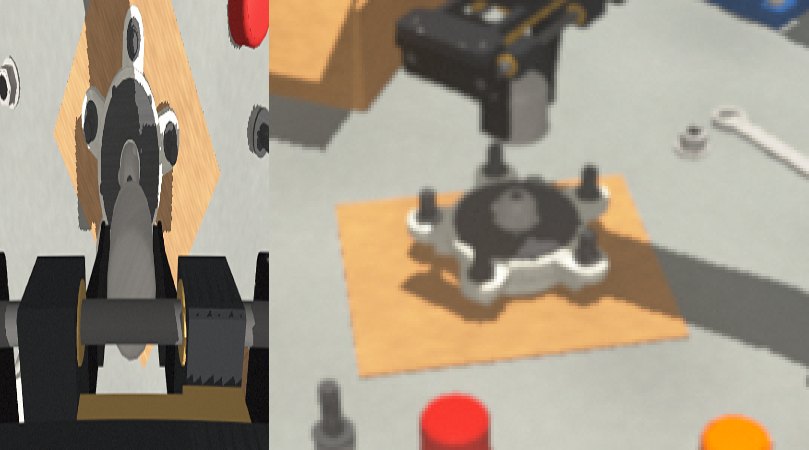

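The cap is held upright above the spigot: cap at about (525,105) in the right half of the crop, spigot at (515,205). Lowering now.

Emit:
play_rows(series="-0.0015 0.001 0.03 0 0 0 -1;-0.0015 0.001 0.05 0 0 0 -1;-0.0015 0.001 0.058 0 0 0 -1;-0.0015 0.001 0.062 0 0 0 -1;-0.0015 0.001 0.066 0 0 0 -1;-0.0015 0.001 0.068 0 0 0 -1;-0.0015 0.001 0.07 0 0 0 -1;-0.0015 0.001 0.07 0 0 0 -1")

```text
clock: 12.18
ee_pos: [537.2, -105.3, 70.6]
orientation: [[0.365, 0.931, 0.0], [0.931, -0.365, 0.0], [0.0, 0.0, -1.0]]
force: [0.6, -0.7, -0.9]
width: 47.6
```

Emit:
play_rows(series="0 0 0.001 0 0 0 -1;0 0 0.002 0 0 0 -1;0 0 0.003 0 0 0 -1;0 0 0.004 0 0 0 -1;0 0 0.005 0 0 0 -1")

```text
clock: 12.8
ee_pos: [537.1, -105.2, 65.6]
orientation: [[0.365, 0.931, -0.0], [0.931, -0.365, 0.0], [0.0, -0.0, -1.0]]
force: [0.3, -0.1, 2.4]
width: 47.7
```

Emit:
play_rows(series="0 0 0.001 0 0 0 -1;0 0 0.002 0 0 0 -1;0 0 0.003 0 0 0 -1")

```text
clock: 13.18
ee_pos: [537.6, -105.6, 63.9]
orientation: [[0.365, 0.931, 0.001], [0.931, -0.365, 0.0], [0.001, 0.001, -1.0]]
force: [-3.8, -0.0, 14.0]
width: 47.2
```

Emit:
play_rows(series="0 0 0.001 0 0 0 -1;0 0 0.002 0 0 0 -1;0 0 0.002 0 0 0 -1")

```text
clock: 13.55
ee_pos: [536.6, -105.1, 60.5]
orientation: [[0.365, 0.931, -0.001], [0.931, -0.365, 0.001], [0.0, -0.001, -1.0]]
force: [-1.1, 1.1, 0.4]
width: 47.5
```

It clicked: the force rose to 14 N and dropped to 0.4 N. I'll press on until it is home.

Emit:
play_rows(series="0 0 0.002 0 0 0 -1;0 0 0.003 0 0 0 -1;0 0 0.004 0 0 0 -1;0 0 0.005 0 0 0 -1;0 0 0.006 0 0 0 -1;0 0 0.006 0 0 0 -1")

```text
clock: 14.3
ee_pos: [537.6, -105.6, 54.7]
orientation: [[0.365, 0.931, 0.001], [0.931, -0.365, -0.0], [0.0, 0.001, -1.0]]
force: [-1.1, -0.4, -1.6]
width: 47.8
```

Emit:
play_rows(series="0 0 0.001 0 0 0 -1;0 0 0.002 0 0 0 -1;0 0 0.002 0 0 0 -1;0 0 0.002 0 0 0 -1")

```text
clock: 14.8
ee_pos: [537.6, -105.6, 54.5]
orientation: [[0.365, 0.931, 0.001], [0.931, -0.365, 0.001], [0.001, 0.001, -1.0]]
force: [-5.0, 1.8, 13.6]
width: 47.5
```

Emit:
play_rows(series="0 0 0.001 0 0 0 -1;0 0 0.001 0 0 0 -1;0 0 0.001 0 0 0 -1;0 0 0.001 0 0 0 -1")

```text
clock: 15.3
ee_pos: [537.7, -105.5, 54.4]
orientation: [[0.365, 0.931, 0.001], [0.931, -0.365, 0.001], [0.001, 0.001, -1.0]]
force: [-6.5, 2.3, 21.9]
width: 47.9
```

```bash
python3 - <<'E'
from h import *
b,d2,P2=cap('side'); a,d,P=cap('wrist')
for c,dd,p in(('side',d2,P2),('wrist',d,P)):
  for r in viewer.masks_of('cap',c)[:4]:
    q,_=world(p,dd,r['region']); q=q[np.hypot(*(q[:,:2]-[538,-104]).T)<40]
    if len(q)>20: print(c,r['conf'],r['rect'],np.percentile(q,[2,98],axis=0))
  for r in viewer.masks_of('plate',c)[:1]:
    q,_=world(p,dd,r['region']); m=np.median(q[:,2]); q=q[abs(q[:,2]-44)<3]
    if len(q)>20: print(c,'plate z',m,np.percentile(q[:,2],[5,50,95]))
cv2.imwrite('pics/c5.png',cv2.resize(b[130:280,200:380],(720,600),interpolation=3)[:,:,::-1])
s=env.get_state(); print(s['ee_pos'],s['width'],s['force'],s['clock'])
E
```

```text
side 0.62 [285.4, 195.9, 11.8, 21.7] [[ 514.99248815 -114.4385226    45.97925984]
 [ 536.71945145  -82.49076406   86.95486695]]
side plate z 43.60802025083184 [41.77524956 43.65926079 45.61618833]
wrist 0.66 [273.1, 280.8, 100.6, 119.7] [[ 516.05998213 -122.6544281    47.14242176]
 [ 557.39723618  -82.49638553   85.91009535]]
wrist plate z 43.04666319009877 [42.05446537 43.04909966 44.04627965]
[ 537.71011729 -105.57081886   54.45771204] 47.49102559770566 [-7.14542218  1.81808954 20.91691341] 15.6
```

View pics/c5.png

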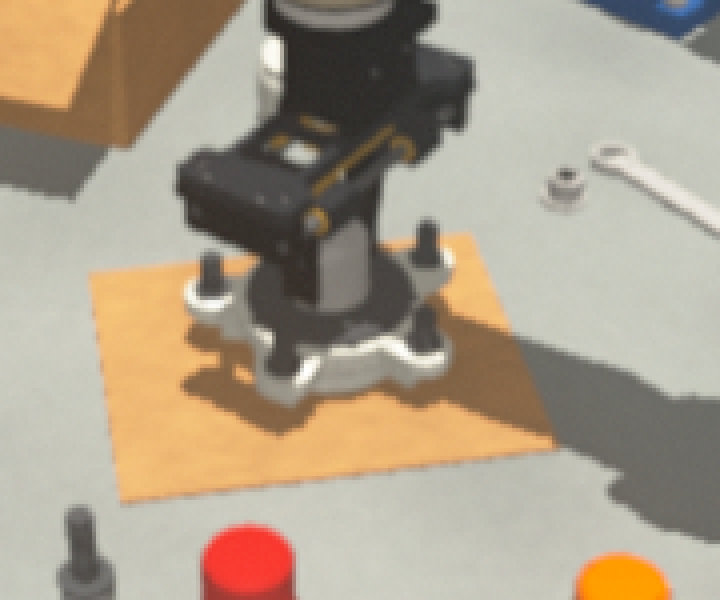

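The cap, at about (340,270), stands on the flat plate. Its top is at z ≈ 86 to 87, where 86 is expected. The push is 21 N and the grip is steady, so I'm handing in.

```bash
python3 -c "
from workcell import env
print(env.finish_job()); s=env.get_state(); print(s['ee_pos'],s['force'],s['width'])"
```

```text
the job is handed in; nothing more can be done
None
the job is handed in; nothing more can be done
```

The hub is closed up: the cover plate lies flat on the hub face, and the narrower grey steel cap is pressed home on it. I handed in at about 15.6 s, still gripping the cap and pushing it down.

- **Plate:** I pushed it past the balls with the open fingertips on both sides of the spigot, up to 17 N. After that its top read z ≈ 43–44 mm (44 expected) and level to under 0.1°. One side-camera level check failed in my script. The side camera's later reading gave a median of 43.6 mm.
- **Cap:** The force rose to 14 N and dropped to 0.4 N as it clicked past the balls. Its top then stood at about 86–87 mm (86 expected), so the rim is on the plate.
- **At hand-in:** The push was about 21 N and the grip was steady at 47.5 mm.
- **Other things:** I did not touch anything else on the bench. I did not measure the bystanders' positions again at the end.

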